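Back the ratchet clamp off by one notch

TASK

The ratchet clamp on the bench is one notch too tight. Flip the brass pawl up out of the toothed wheel by pushing its yellow knob, push the wheel backward (clockwise seen from above) by exactly one notch by its red pegs, then flip the pawl down again so that it sits fully in the new notch. Fingertip pushes are all it takes, nothing needs gripping; do not push the green jaw itself, and leave the clamped board and the other things on the bench where they are.

Things in the scene. Friction and masses are not known exactly. Their poses are not given: they have to be found in the camera images.
- clamp: Green bench clamp fixed to the bench; place and yaw vary. Origin: on the bench under the wheel's axle. Base plate 190 (x) by 450 (y, -290 to +160) by 12 mm. Along its +y from the axle: the pawl, pivot at y = +128 mm, 60 mm above the bench, between steel cheeks 72 mm high. Along -y: the moving jaw (y -130 to -155, 60 mm high), the clamped board and the fence (62 mm high).
- axle (a point): Centre of the wheel, on top of its dark disc, 42 mm above the bench; axes as the clamp's. Disc radius 86 mm; steel saw teeth 12 mm high stand on it between radius 65 and 83 mm (their tops 54 mm above the bench); a brass hub of radius 18 mm reaches 14 mm above the disc.
- wheel (a joint): Angle of the toothed wheel (rad), near 0 at the start; positive is counterclockwise from above (tightening), backward is clockwise, negative. Eight teeth: a notch is 45 degrees = 0.785. Range -1.75 to 0.06. Friction about 3 N at a peg; stays where left. With the pawl in a notch it has about 0.05 play either way and cannot go further backward; forward, the pawl rides over the sloping teeth.
- pawl (a joint): Angle of the brass pawl about its level pivot along the clamp's x (rad). 0: down, nose fully in a notch. Grows as the nose lifts and the rod with the yellow knob swings to the clamp's +y, away from the wheel; stop at 0.70. Over-centre by weight at about 0.38: past that it stays up at the stop, below it falls down by itself. About 1 N at the knob. Resting on a tooth it reads 0.05 to 0.23.
- pawl_knob (a point): Centre of the yellow ball knob, diameter 24 mm, on a 10 mm rod 70 mm from the pivot: 130 mm above the bench when the pawl is down, about 113 mm above it and 45 mm further along the clamp's +y when thrown back.
- pawl_nose (a point): Middle of the underside of the pawl's nose, 12 mm wide, 16 mm long (along y). Down: 43 mm above the bench, 74 mm from the axle on its +y side. If it comes down on a tooth's sloping back, the wheel can be pushed on backward until the nose drops in the next notch and blocks.
- peg_a (a point): Top centre of a red peg on the wheel, diameter 16 mm, 32 mm tall (74 mm above the bench), 48 mm from the axle. At wheel 0 it stands at 135 degrees in the clamp's frame (x = -34, y = +34 mm), and turns with the wheel; axes as the wheel's.
- peg_b (a point): The same, another red peg: at wheel 0 at 45 degrees (x = +34, y = +34 mm).
- peg_c (a point): The same, another red peg: at wheel 0 at 315 degrees (x = +34, y = -34 mm).
- peg_d (a point): The same, another red peg: at wheel 0 at 225 degrees (x = -34, y = -34 mm).
- jaw: The clamp's moving green jaw with wood facing, 150 by 25 by 46 mm, on the -y side of the wheel; driven by the wheel, not to be pushed.
- board: Pine board 140 x 102 x 30 mm, loose between jaw and fence on the base plate, its top 42 mm above the bench. Leave alone.
- glue: Yellow glue bottle with orange cap, 52 mm across, 150 mm tall, standing at the clamp's +x side. Leave alone.
- screwdriver: Screwdriver, 200 mm, 26 mm thick, lying at the clamp's -x side by the board. Leave alone.
- offcut: Pine offcut 65 x 45 x 22 mm, at the clamp's +x side. Leave alone.
- tape: Black tape measure 65 x 40 x 60 mm high, at the clamp's +x side. Leave alone.
- pencil: Flat red carpenter's pencil 165 x 12 x 8 mm, lying at the clamp's -x side by the wheel. Leave alone.
- tub: Yellow tub with white lid, 100 mm across, 85 mm tall, standing to the left of the clamp. Leave alone.

How it is judged:
By the outcome, as a careful person would: the job done as asked, in the order asked, and still so for the second after the job is handed in, with the robot touching nothing.
It also fails if it takes over 54 s, if anything falls off the work surface, if the arm or the gripper's body presses on something with over 40 N, if the wrist force passes 120 N, or if a joint passes its speed limit or range.

ROBOT

A 7-joint arm with a two-finger parallel gripper is mounted at the origin on the work surface. World frame = base frame: x ahead of the robot, y to its left, z up, the work surface at z = 0. Lengths are in m, angles in rad, forces in N, time in s.
With the tool pointing down it reaches from about 0.425 to 0.925 m from the base axis. Payload 6.8 kg.
Tool frame: the origin (TCP) lies midway between the tips of the shut fingers; the grasp point (between the pads) lies 19 mm behind it; z points along the fingers, y is the direction in which the jaws open and shut (so a half turn about z gives the same grasp; the last joint's range is limited). The gripper opens to 85 mm and grips with 20 to 120 N. Pads are 22 mm wide; open, the fingers measure 114 mm over their backs; the gripper's body (76 mm by 85 mm) begins 54 mm behind the grasp point. The pads swing forward as they close: fully open they stand 13 mm farther back than shut.
Start: joints at [-1.394, 0.477, 0.022, 1.555, -0.011, 1.109, -0.083], TCP at [0.19, 0.648, 0.231] pointing down, gripper open.
Joint ranges: [-2.96, 2.96], [-0.34, 2.1], [-1.41, 1.46], [0.24, 2.44], [-1.37, 4.51], [0.17, 1.92], [-2.96, 2.96]. Speed limits (rad/s): [2.39, 2.39, 3.14, 3.14, 3.14, 3.14, 3.14].

INTERFACE

Orientations are given as a rotation vector (axis times angle).
In Python, from bench import r, imaging gives the robot as it stands.
- The arm moves only by the tool jog_arm, never from a script. Its argument "rows" is a list of rows, each an object with "delta_rot": the turn, a rotation vector about the tool's x, y, z in degrees, a list of three; "xyz": the shift along the tool's x, y, z in cm, a list of three; "fingers": the closure, from 0 (fully open) to 1 (shut). A call has exactly 5 rows; each row is the pose to reach, as a shift and turn from the pose measured when the call began, along the tool's axes at that moment; what a row does not reach only later rows make up. A row lasts 1/12 s, in which the tool goes at most 41.7 mm and 7.16 degrees, less where a joint would pass 70% of its speed; a pose out of reach is approached as far as the arm can. A call with a gripper value outside its range is refused whole. The fingers move at their own pace and stop on an object; "grip_force" is the grip in N (left out, the last holds). Time passes only in rows, so rows that repeat a pose let the fingers close, or fill a call up. It gives the time, the measured TCP pose, the force and the opening at its end, in the units of the state.
- r.get_obs(): the state, without advancing time (a new reading comes with each control period).
- imaging.grab_frame(name): name is "scene" or "top" or "wrist"; returns the picture (420x560x3 uint8, blue, green, red); there is no depth.
- imaging.camera_info(name): a dict with "camera_matrix" (3x3 intrinsics, pixels), "k1" (the pictures are not rectified: a ray, as slopes to the right and down, at radius r is drawn at 1 + k1 r^2 times it, then the intrinsics apply), "xyz" and "attitude" of the camera in the world. Camera axes: x right, y down, z forward; pixel columns grow to the right and rows downward; lengths in m; the calibration is good to about 2 mm. A picture is of the moment at which its call begins: read the wrist's pose just before it. camera_info takes no time and is no camera call; for the wrist camera it gives the pose at the moment of the call.
- r.hand_in(): hands the job in, once; it reports no verdict.
Trained networks look in the newest picture that a camera, given by its name, has taken for a name from the list of things; names that differ only in an ending like _2 or _b are one class to them, and where a whole thing is asked for, a point or a joint stands for the part that bears it (a point fixed in the world has none). Each returns a list of dicts, best first, with "conf" (0 to 1); they miss things now and then, are a little off and sometimes report something else, mostly with a low value. They report only what shows in the picture. A call takes as long as a camera call.
- imaging.find_in(camera, query): "position" ([column, row] in pixels, amid what is visible of it).
- imaging.cut_out(camera, query): "region" (420x560 bool, what is visible of it) and "position" ([column, row] in pixels, amid what is visible of it).
- imaging.tip_of(camera, query): "position" ([column, row] in pixels: a listed point, or the origin of a listed thing).
The state is a dict: "clock": time; "joints": joint angles; "qvel": joint speeds; "tau": joint torques, N m; "tcp_pos": TCP position; "orientation": TCP orientation; "contact_force": force on the tool from outside, world axes, zero at the start; "moment": the same for the moment, N m; "grip_width": finger opening in m.
Only numpy, scipy, OpenCV 4.12 (cv2) and the standard library are available. Lean on these libraries where they do the work, as an engineer would, in place of code of your own. Each camera call takes 0.05 s, during which the arm holds its last target.

## Working session

There is one attempt and no reset: what is moved stays moved. The work goes in short steps, Python scripts to look and compute and a tool call to move; the robot and the scene stay as the last step left them, time stands still between calls to the robot, and variables do not carry over. Pictures are saved under pics/ and viewed, and the job is handed in when it is done.

Besides the shell and the picture viewer there is one more tool, called after ">>>" as name(argument=value, ...), one argument or row to a line, values as JSON. jog_arm: Moves the arm, as the interface text tells. Its arguments: {"type":"object","properties":{"rows":{"type":"array","items":{"type":"object","properties":{"delta_rot":{"type":"array","items":{"type":"number"}},"xyz":{"type":"array","items":{"type":"number"}},"fingers":{"type":"number"}}}},"grip_force":{"type":"number"}},"required":["rows"]}

```bash
ls; mkdir -p pics; python3 - <<'E'
from bench import r, imaging
import cv2,json
o=r.get_obs(); print(o)
for n in ["scene","top","wrist"]:
    im=imaging.grab_frame(n); cv2.imwrite(f"pics/{n}0.png",im)
    print(n,imaging.camera_info(n))
for n in ["scene","top"]:
    for q in ["axle","pawl_knob","peg_a","pawl_nose","clamp","jaw"]:
        print(n,q,[(d['position'],round(d['conf'],2)) for d in imaging.tip_of(n,q)][:5])
print(r.get_obs()['clock'])
E
```

```text
pics
{'clock': 0.0, 'joints': array([-1.3940968 ,  0.47777005,  0.02232377,  1.55646431, -0.01149745,
        1.10928481, -0.08308638]), 'qvel': array([ 0.0010446 , -0.0009137 , -0.00049416,  0.00046281,  0.00012902,
        0.00020932,  0.00038149]), 'tau': array([-2.63497677e-04, -5.96465492e+01,  1.60802275e+00, -2.81196839e+01,
        1.25496447e-02,  9.39669320e-03, -9.92920860e-06]), 'tcp_pos': array([0.1894903 , 0.6472383 , 0.23034012]), 'orientation': array([-4.45754947e-01, -3.10967754e+00,  2.81794142e-03]), 'contact_force': array([-0.93173156, -0.14565405,  0.61711794]), 'moment': array([-0.01598347, -0.04178379, -0.0417199 ]), 'grip_width': 0.08521544953010786}
scene {'camera_matrix': array([[384.07995557,   0.        , 286.12946886],
       [  0.        , 384.07995557, 209.32026752],
       [  0.        ,   0.        ,   1.        ]]), 'k1': -0.08211285075665851, 'xyz': array([0.87097521, 0.51469806, 0.85293125]), 'attitude': array([-0.913178  , -2.69468183,  0.8100868 ])}
top {'camera_matrix': array([[411.88281607,   0.        , 288.14304327],
       [  0.        , 411
[... 521 characters left out ...]
 0.23496949])}
scene axle [([271.8, 196.4], 0.91)]
scene pawl_knob [([301.0, 211.1], 0.65)]
scene peg_a [([278.5, 172.5], 0.75), ([266.7, 203.8], 0.74), ([290.8, 192.3], 0.67)]
scene pawl_nose [([289.6, 214.6], 0.8), ([252.1, 170.9], 0.7), ([298.8, 212.7], 0.59), ([328.7, 199.2], 0.29), ([285.5, 140.5], 0.26)]
scene clamp [([273.7, 203.5], 0.82)]
scene jaw [([250.2, 168.2], 0.79)]
top axle [([322.5, 221.1], 0.72)]
top pawl_knob [([263.0, 213.3], 0.67)]
top peg_a [([337.7, 237.4], 0.97), ([306.2, 200.6], 0.75), ([305.8, 240.1], 0.69), ([336.8, 207.4], 0.67)]
top pawl_nose [([353.5, 163.7], 0.66), ([289.7, 218.7], 0.51), ([417.5, 165.1], 0.5)]
top clamp []
top jaw [([374.5, 229.8], 0.78)]
0.75
```

View pics/scene0.png

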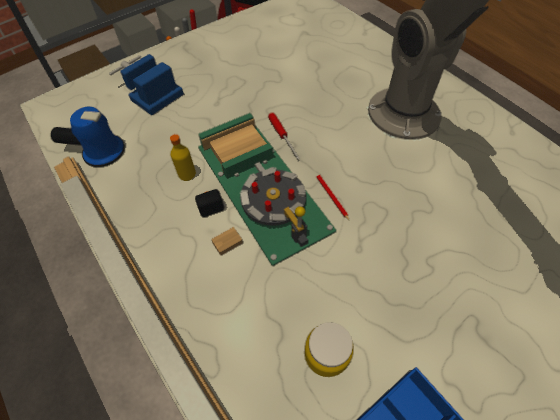

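View pics/top0.png

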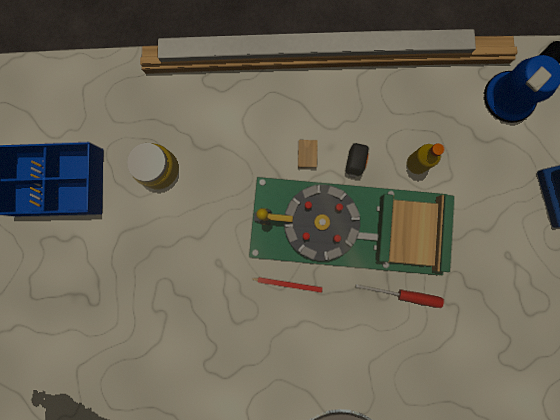

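```bash
cat > h.py <<'E'
import numpy as np, cv2
from scipy.spatial.transform import Rotation as R
from scipy.optimize import least_squares
from bench import r, imaging
def ray(cam,px):
    c=imaging.camera_info(cam) if isinstance(cam,str) else cam
    K=c['camera_matrix']; d=np.array([(px[0]-K[0,2])/K[0,0],(px[1]-K[1,2])/K[1,1]])
    u=d.copy()
    for _ in range(20): u=d/(1+c['k1']*(u@u))
    return c['xyz'], R.from_rotvec(c['attitude']).apply([u[0],u[1],1])
def atz(cam,px,z):
    o,d=ray(cam,px); return o+d*(z-o[2])/d[2]
def proj(cam,p):
    c=imaging.camera_info(cam) if isinstance(cam,str) else cam
    v=R.from_rotvec(c['attitude']).inv().apply(np.asarray(p)-c['xyz'])
    u=v[...,:2]/v[...,2:3]; u=u*(1+c['k1']*(u**2).sum(-1,keepdims=True))
    K=c['camera_matrix']; return u*K[0,0]+K[:2,2]
def clampT(x,y,yaw,p):
    p=np.atleast_2d(p); c,s=np.cos(yaw),np.sin(yaw)
    return np.c_[x+c*p[:,0]-s*p[:,1], y+s*p[:,0]+c*p[:,1], p[:,2]]
E
python3 - <<'E'
from h import *
print('axle',atz('scene',(271.8,196.4),.056),atz('top',(322.5,221.1),.056), atz('top',(322.5,221.1),.042))
print('knob',atz('scene',(301,211.1),.13),atz('top',(263,213.3),.13))
for p in [(278.5,172.5),(266.7,203.8),(290.8,192.3)]: print('peg s',atz('scene',p,.074))
for p in [(337.7,237.4),(306.2,200.6),(305.8,240.1),(336.8,207.4)]: print('peg t',atz('top',p,.074))
E
```

```text
axle [0.55732559 0.04257318 0.056     ] [0.5468486  0.02856124 0.056     ] [0.54765753 0.02762389 0.042     ]
knob [0.55828916 0.15905539 0.13      ] [0.5616291 0.1541478 0.13     ]
peg s [0.50563832 0.00243152 0.074     ]
peg s [0.58750303 0.06357574 0.074     ]
peg s [0.51921647 0.07203723 0.074     ]
peg t [ 0.50974491 -0.00186568  0.074     ]
peg t [0.59141201 0.06376474 0.074     ]
peg t [0.50569679 0.06710272 0.074     ]
peg t [ 0.57478331 -0.00224592  0.074     ]
```

The scene picture shows the green clamp at the middle (wheel about (273,195), yellow knob (300,211)). In the top picture the wheel is at (322,222) and the knob at (263,214), so the pawl side points to world +y. I'll fit the clamp pose and check it by overlay.

```bash
cat > fit.py <<'E'
from h import *
S=imaging.camera_info('scene');T=imaging.camera_info('top')
pegs=np.array([[48e-3*np.cos(np.radians(a)),48e-3*np.sin(np.radians(a)),.074] for a in (135,45,315,225)])
def model(p,wh=0.,pw=0.):
    c,s=np.cos(p[3]),np.sin(p[3])
    pg=pegs.copy(); pg[:,:2]=pegs[:,:2]@np.array([[c,s],[-s,c]])
    return clampT(*p[:3],np.r_[pg,[[0,0,.056],[0,.128,.13]],[[-.095,.16,.012],[.095,.16,.012],[.095,-.29,.012],[-.095,-.29,.012]]])
E
python3 - <<'E'
from fit import *
# corners in top picture: measured by colour mask
im=cv2.imread('pics/top0.png'); 
hsv=cv2.cvtColor(im,cv2.COLOR_BGR2HSV); m=cv2.inRange(hsv,(65,80,30),(90,255,255))
n,l,st,_=cv2.connectedComponentsWithStats(m); 
c=max(cv2.findContours(m,cv2.RETR_EXTERNAL,cv2.CHAIN_APPROX_NONE)[0],key=cv2.contourArea)
print(cv2.approxPolyDP(cv2.convexHull(c),4,True)[:,0])
# pegs: red blobs
for n in ['top','scene']:
    im=cv2.imread(f'pics/{n}0.png')
    x0,y0,x1,y1=(240,170,470,280) if n=='top' else (190,105,350,270)
    cr=cv2.resize(im[y0:y1,x0:x1],None,fx=3.4,fy=3.4,interpolation=cv2.INTER_CUBIC)
    cv2.imwrite(f'pics/{n}0z.png',cr)
    hsv=cv2.cvtColor(im,cv2.COLOR_BGR2HSV); m=cv2.inRange(hsv,(0,150,60),(6,255,255))|cv2.inRange(hsv,(174,150,60),(180,255,255))
    k,l,st,ce=cv2.connectedComponentsWithStats(m)
    for i in range(1,k):
        if 5<st[i,4]<200 and x0<ce[i,0]<x1 and y0<ce[i,1]<y1: print(n,st[i],ce[i].round(1))
obs=[]
ob={'top':{0:None}}
E
```

```text
[[328 184]
 [441 194]
 [387 260]
 [380 260]]
top [305 202   7   7  41] [308.  204.8]
top [336 204   7   7  40] [339.  206.7]
top [303 233   7   7  41] [305.7 235.9]
top [334 235   7   7  39] [336.9 237.9]
scene [268 113  19  25 194] [276.8 124.6]
scene [274 171   6  11  54] [276.9 176. ]
scene [252 182   6  11  59] [254.5 187. ]
scene [288 189   6  11  59] [290.7 193.8]
scene [265 200   6  12  62] [267.6 205.4]
```

View pics/top0z.png

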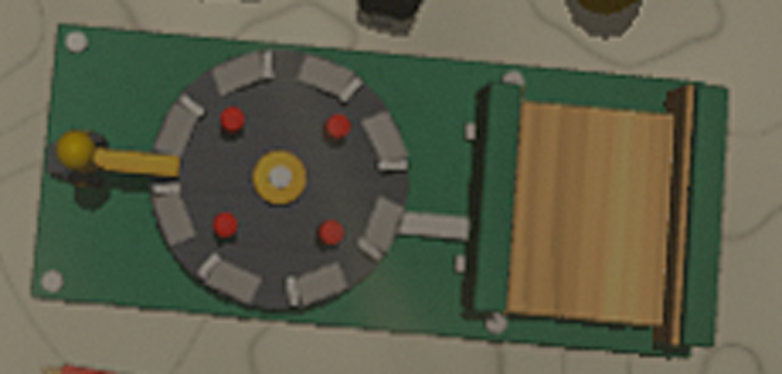

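View pics/scene0z.png

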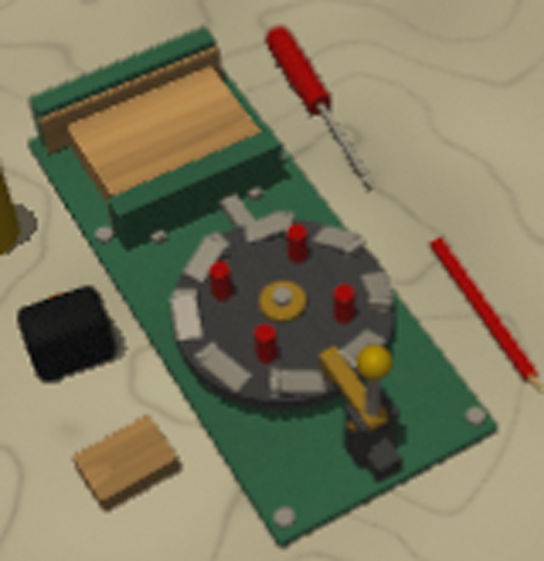

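View pics/wrist0.png

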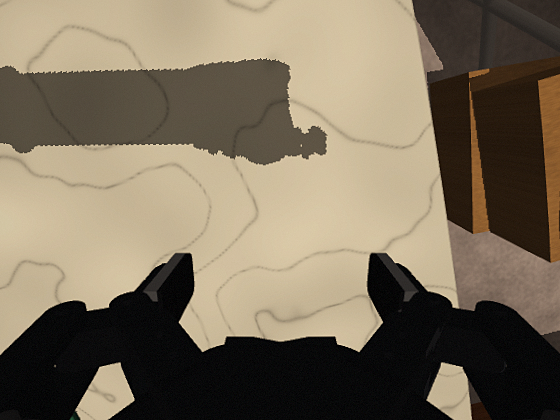

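```bash
python3 - <<'E'
from fit import *
top={0:(305.7,235.7),1:(308,204.6),2:(339,206.5),3:(336.9,237.7),4:(322.3,222),5:(262.6,214.2),6:(249.4,257.4),7:(256.8,177.1)}
sc={0:(290.8,191.5),1:(267.8,202.5),2:(254.8,184.5),3:(277,173.3),5:(300,211.5),6:(335.6,231.5),7:(273.2,265.3)}
def res(p,cams=(1,1)):
    P=model(p); e=[]
    if cams[0]:
        q=proj(T,P); e+=[(q[i]-top[i]) for i in top]
    if cams[1]:
        q=proj(S,P); e+=[(q[i]-sc[i]) for i in sc]
    return np.ravel(e)
for cams in [(1,1),(1,0),(0,1)]:
    f=least_squares(res,[.55,.03,0,0],args=(cams,),loss='soft_l1')
    print(cams,f.x,np.degrees(f.x[2:])); print(res(f.x,cams).reshape(-1,2).round(1).tolist())
    print(model(f.x)[:6].round(4).tolist())
E
```

```text
(1, 1) [ 0.54595002  0.03020613 -0.11213209  0.01539015] [-6.42469558  0.88179068]
[[-0.1, -0.1], [-0.3, -0.2], [-0.1, 0.1], [0.1, 0.1], [-0.5, -0.5], [-1.2, -0.2], [-1.4, 0.2], [-1.0, -0.6], [0.0, -1.2], [-0.3, -0.4], [-0.8, -1.0], [-0.1, -0.9], [-0.1, -0.4], [1.3, -2.1], [-1.2, -0.7]]
[[0.5154, 0.0673, 0.074], [0.583, 0.0607, 0.074], [0.5765, -0.0069, 0.074], [0.5089, -0.0003, 0.074], [0.546, 0.0302, 0.056], [0.5603, 0.1574, 0.13]]
(1, 0) [ 0.54564367  0.02903744 -0.1117494   0.01675056] [-6.40276905  0.95973664]
[[0.5, 0.0], [0.2, -0.0], [0.4, 0.2], [0.7, 0.2], [0.0, -0.4], [-0.6, -0.0], [-0.9, 0.4], [-0.5, -0.5]]
[[0.5151, 0.066, 0.074], [0.5827, 0.0596, 0.074], [0.5762, -0.008, 0.074], [0.5086, -0.0015, 0.074], [0.5456, 0.029, 0.056], [0.5599, 0.1562, 0.13]]
(0, 1) [ 0.5469334   0.0326265  -0.1146587   0.01421514] [-6.56945986  0.81446748]
[[0.3, -0.3], [-0.1, 0.4], [-0.5, -0.3], [0.2, -0.1], [0.1, 0.6], [1.6, -1.1], [-1.1, 0.3]]
[[0.5166, 0.0698, 0.074], [0.5841, 0.063, 0.074], [0.5773, -0.0045, 0.074], [0.5098, 0.0023, 0.074], [0.5469, 0.0326, 0.056], [0.5616, 0.1598, 0.13]]
```

```bash
cat >> h.py <<'E'
CX,CY,CYAW=.5460,.0302,-.1121
def go(clp,ang=0.):
    "target TCP in clamp coords; tool y along clamp +y turned by ang. prints shift in tool cm and turn"
    o=r.get_obs(); Rt=R.from_rotvec(o['orientation'])
    w=clampT(CX,CY,CYAW,clp)[0]
    y=np.array([-np.sin(CYAW+ang),np.cos(CYAW+ang),0]); z=np.array([0,0,-1.]); x=np.cross(y,z)
    G=R.from_matrix(np.c_[x,y,z]); d=Rt.inv()*G
    print('t',round(o['clock'],2),'shift cm',(Rt.inv().apply(w-o['tcp_pos'])*100).round(2),'rot deg',np.degrees(d.as_rotvec()).round(2),'F',o['contact_force'].round(1))
def where():
    o=r.get_obs(); p=o['tcp_pos']; c,s=np.cos(CYAW),np.sin(CYAW); dx,dy=p[0]-CX,p[1]-CY
    print('clamp TCP mm',(1000*np.array([c*dx+s*dy,-s*dx+c*dy,p[2]])).round(1),'F',o['contact_force'].round(1),'t',round(o['clock'],2),'w',round(o['grip_width'],3))
E
python3 -c "
from h import *
go([0,.085,.22]);where()"
```

```text
t 0.75 shift cm [-50.09 -40.89   1.13] rot deg [ 0.    0.   -9.89] F [-0.1  0.3  0. ]
clamp TCP mm [-423.2  573.9  231.3] F [-0.1  0.3  0. ] t 0.75 w 0.086
```

>>> jog_arm(
  rows=[
    {"xyz":[-50.1,-40.9,1.1],"delta_rot":[0,0,-9.9],"fingers":1},
    {"xyz":[-50.1,-40.9,1.1],"delta_rot":[0,0,-9.9],"fingers":1},
    {"xyz":[-50.1,-40.9,1.1],"delta_rot":[0,0,-9.9],"fingers":1},
    {"xyz":[-50.1,-40.9,1.1],"delta_rot":[0,0,-9.9],"fingers":1},
    {"xyz":[-50.1,-40.9,1.1],"delta_rot":[0,0,-9.9],"fingers":1},
  ],
  grip_force=30,
)

```text
clock: 1.17
tcp_pos: [0.3084, 0.4743, 0.2279]
orientation: [0.176, 3.136, 0.001]
contact_force: [1.2, 0.1, 0.8]
grip_width: 0.0257
```

```bash
python3 -c "
from h import *
go([0,.085,.22]);where()"
```

```text
t 1.17 shift cm [-28.57 -32.98   0.78] rot deg [0.02 0.01 0.01] F [1.2 0.1 0.8]
clamp TCP mm [-285.8  414.7  227.9] F [1.2 0.1 0.8] t 1.17 w 0.026
```

>>> jog_arm(
  rows=[
    {"xyz":[-28.6,-33,0.8],"delta_rot":[0,0,0],"fingers":1},
    {"xyz":[-28.6,-33,0.8],"delta_rot":[0,0,0],"fingers":1},
    {"xyz":[-28.6,-33,0.8],"delta_rot":[0,0,0],"fingers":1},
    {"xyz":[-28.6,-33,0.8],"delta_rot":[0,0,0],"fingers":1},
    {"xyz":[-28.6,-33,0.8],"delta_rot":[0,0,0],"fingers":1},
  ],
)

```text
clock: 1.58
tcp_pos: [0.4263, 0.3026, 0.2243]
orientation: [0.175, 3.136, 0.002]
contact_force: [0.2, 0.3, 0.0]
grip_width: 0.0002
```

```bash
python3 -c "
from h import *
go([0,.085,.22]);where()"
```

```text
t 1.58 shift cm [-14.94 -17.24   0.42] rot deg [0.07 0.04 0.02] F [0.2 0.3 0. ]
clamp TCP mm [-149.5  257.3  224.3] F [0.2 0.3 0. ] t 1.58 w 0.0
```

>>> jog_arm(
  rows=[
    {"xyz":[-15,-17.2,0.4],"delta_rot":[0,0,0],"fingers":1},
    {"xyz":[-15,-17.2,0.4],"delta_rot":[0,0,0],"fingers":1},
    {"xyz":[-15,-17.2,0.4],"delta_rot":[0,0,0],"fingers":1},
    {"xyz":[-15,-17.2,0.4],"delta_rot":[0,0,0],"fingers":1},
    {"xyz":[-15,-17.2,0.4],"delta_rot":[0,0,0],"fingers":1},
  ],
)

```text
clock: 2.0
tcp_pos: [0.5447, 0.1311, 0.2209]
orientation: [0.175, 3.135, 0.003]
contact_force: [0.4, 0.7, -0.0]
grip_width: -0.0
```

>>> jog_arm(
  rows=[
    {"xyz":[0,0,0],"delta_rot":[0,0,0],"fingers":1},
    {"xyz":[0,0,0],"delta_rot":[0,0,0],"fingers":1},
    {"xyz":[0,0,0],"delta_rot":[0,0,0],"fingers":1},
    {"xyz":[0,0,0],"delta_rot":[0,0,0],"fingers":1},
    {"xyz":[0,0,0],"delta_rot":[0,0,0],"fingers":1},
  ],
)

```text
clock: 2.42
tcp_pos: [0.5439, 0.133, 0.221]
orientation: [0.17, 3.136, 0.004]
contact_force: [-0.5, -0.9, 0.8]
grip_width: -0.0003
```

```bash
python3 -c "
from h import *
go([0,.085,.22]);where()
for n in ['scene','top','wrist']: 
    im=imaging.grab_frame(n); c=imaging.camera_info(n); print(n,proj(c,r.get_obs()['tcp_pos']).round(1))
    if n=='wrist':
        K=clampT(CX,CY,CYAW,[[0,.128,.13],[-.034,.034,.074],[-.034,-.034,.074],[0,0,.056]]); print(proj(c,K).round(1))
    if n=='scene': im=cv2.resize(im[90:270,180:360],None,fx=3.2,fy=3.2,interpolation=cv2.INTER_CUBIC)
    if n=='top': im=cv2.resize(im[160:290,230:400],None,fx=4,fy=4,interpolation=cv2.INTER_CUBIC)
    cv2.imwrite('pics/'+n+'1.png',im)
"
```

```text
t 2.42 shift cm [-1.36 -1.7   0.09] rot deg [0.13 0.05 0.2 ] F [-0.5 -0.9  0.8]
clamp TCP mm [-13.6 102.  221. ] F [-0.5 -0.9  0.8] t 2.42 w -0.0
scene [299.8 175.5]
top [271.1 218.7]
wrist [279.7 258.8]
[[311.5 226.3]
 [211.9 175.2]
 [144.1 175.2]
 [186.1 203.7]]
```

View pics/wrist1.png

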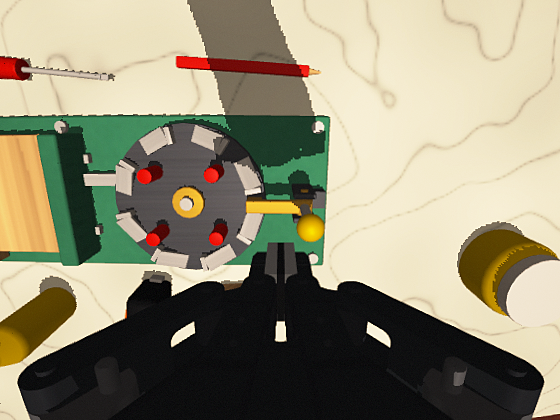

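View pics/scene1.png

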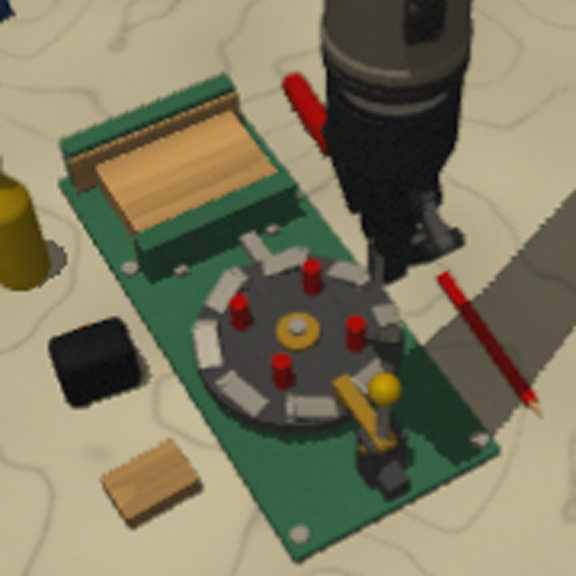

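View pics/top1.png

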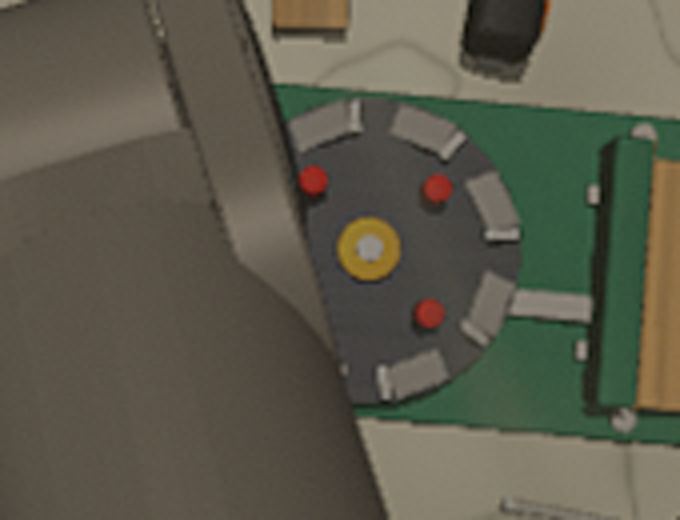

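The wrist picture agrees with the fit: knob (310,228) against (311,226) predicted, peg tops (212,173) and (145,175), hub (186,204). Next I move to the wheel side of the knob and lower.

>>> jog_arm(
  rows=[
    {"xyz":[-1.4,-1.9,0],"delta_rot":[0,0,0],"fingers":1},
    {"xyz":[-1.4,-1.9,3],"delta_rot":[0,0,0],"fingers":1},
    {"xyz":[-1.4,-1.9,7],"delta_rot":[0,0,0],"fingers":1},
    {"xyz":[-1.4,-1.9,10.8],"delta_rot":[0,0,0],"fingers":1},
    {"xyz":[-1.4,-1.9,10.8],"delta_rot":[0,0,0],"fingers":1},
  ],
)

```text
clock: 2.98
tcp_pos: [0.5511, 0.1116, 0.1066]
orientation: [-0.169, -3.127, 0.004]
contact_force: [-1.2, -0.9, -1.0]
grip_width: -0.0001
```

>>> jog_arm(
  rows=[
    {"xyz":[0,0,0],"delta_rot":[0,0,0],"fingers":1},
    {"xyz":[0,0.5,0],"delta_rot":[0,0,0],"fingers":1},
    {"xyz":[0,1,0],"delta_rot":[0,0,0],"fingers":1},
    {"xyz":[0,1.5,0],"delta_rot":[0,0,0],"fingers":1},
    {"xyz":[0,2,0],"delta_rot":[0,0,0],"fingers":1},
  ],
)

```text
clock: 3.4
tcp_pos: [0.5545, 0.1328, 0.1085]
orientation: [-0.169, -3.13, 0.001]
contact_force: [-0.5, -1.0, -0.1]
grip_width: -0.0001
```

```bash
python3 -c "
from h import *
where()
for n in ['wrist','scene']: 
    im=imaging.grab_frame(n)
    if n=='scene': im=cv2.resize(im[90:270,180:360],None,fx=3.2,fy=3.2,interpolation=cv2.INTER_CUBIC)
    cv2.imwrite('pics/'+n+'2.png',im)
"
```

```text
clamp TCP mm [ -3.  102.9 108.5] F [-0.5 -1.  -0.1] t 3.4 w -0.0
```

View pics/wrist2.png

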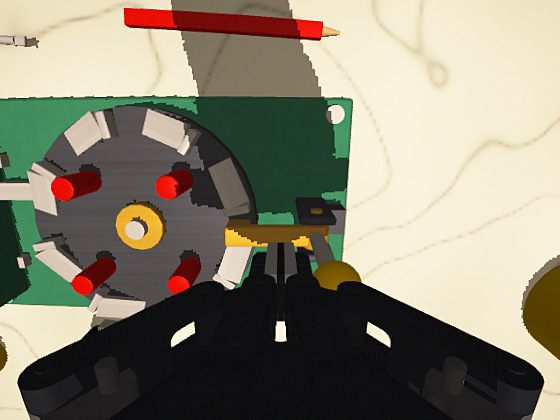

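View pics/scene2.png

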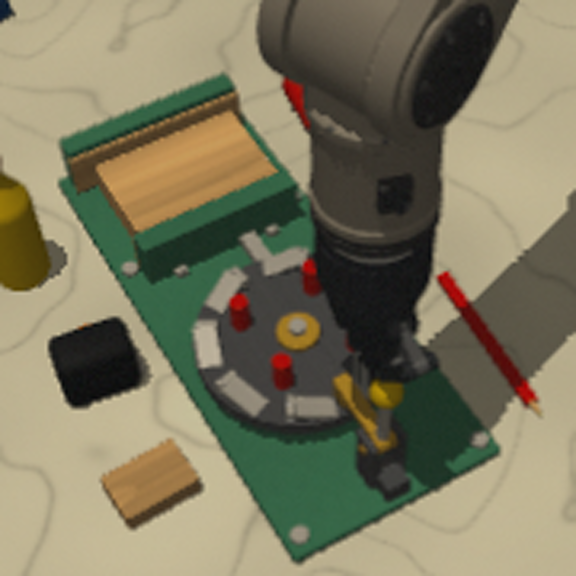

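The finger stands right beside the knob (338,277), so I push along +y.

>>> jog_arm(
  rows=[
    {"xyz":[0,0.8,0],"delta_rot":[0,0,0],"fingers":1},
    {"xyz":[0,1.6,0],"delta_rot":[0,0,0],"fingers":1},
    {"xyz":[0,2.4,0],"delta_rot":[0,0,0],"fingers":1},
    {"xyz":[0,3.2,0],"delta_rot":[0,0,0],"fingers":1},
    {"xyz":[0,3.8,0],"delta_rot":[0,0,0],"fingers":1},
  ],
)

```text
clock: 3.92
tcp_pos: [0.5581, 0.1729, 0.1077]
orientation: [-0.165, -3.13, 0.0]
contact_force: [0.4, 0.7, -0.5]
grip_width: -0.0002
```

```bash
python3 -c "
from h import *
where()
for n in ['wrist','scene']: 
    im=imaging.grab_frame(n)
    if n=='scene': im=cv2.resize(im[90:270,180:360],None,fx=3.2,fy=3.2,interpolation=cv2.INTER_CUBIC)
    cv2.imwrite('pics/'+n+'3.png',im)
"
```

```text
clamp TCP mm [ -4.  143.1 107.7] F [ 0.4  0.7 -0.5] t 3.92 w -0.0
```

View pics/wrist3.png

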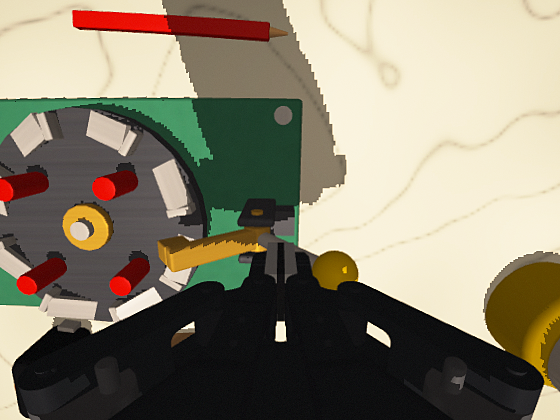

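View pics/scene3.png

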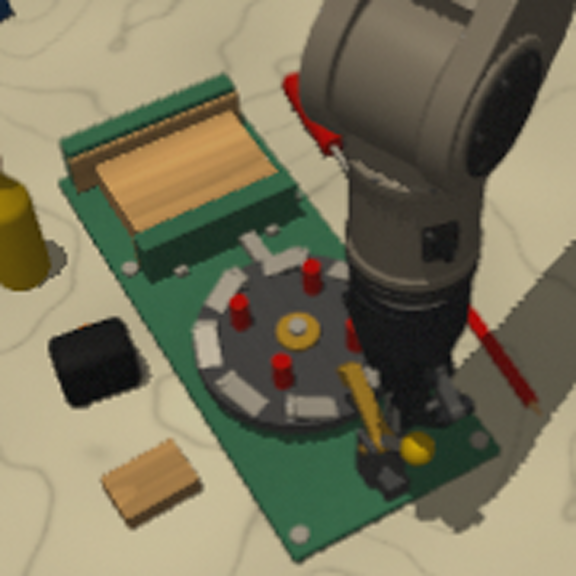

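The pawl is thrown back: the arm is lifted off the wheel and the knob stands past the finger at (335,270). I go over to peg_d next.

>>> jog_arm(
  rows=[
    {"xyz":[0,-0.8,-3],"delta_rot":[0,0,0],"fingers":1},
    {"xyz":[1.5,-5,-4],"delta_rot":[0,0,0],"fingers":1},
    {"xyz":[2.6,-9,-4],"delta_rot":[0,0,0],"fingers":1},
    {"xyz":[3.7,-13,-4],"delta_rot":[0,0,0],"fingers":1},
    {"xyz":[3.7,-17,-4],"delta_rot":[0,0,0],"fingers":1},
  ],
)

```text
clock: 4.43
tcp_pos: [0.5018, 0.0084, 0.1481]
orientation: [-0.161, -3.129, -0.001]
contact_force: [1.3, 0.0, -0.8]
grip_width: 0.0002
```

>>> jog_arm(
  rows=[
    {"xyz":[0,-4.1,0],"delta_rot":[0,0,0],"fingers":1},
    {"xyz":[0,-4.1,0],"delta_rot":[0,0,0],"fingers":1},
    {"xyz":[0,-4.1,0],"delta_rot":[0,0,0],"fingers":1},
    {"xyz":[0,-4.1,0],"delta_rot":[0,0,0],"fingers":1},
    {"xyz":[0,-4.1,0],"delta_rot":[0,0,0],"fingers":1},
  ],
)

```text
clock: 4.85
tcp_pos: [0.4979, -0.0309, 0.148]
orientation: [-0.158, -3.129, -0.001]
contact_force: [-0.3, 0.2, 0.6]
grip_width: 0.0003
```

```bash
python3 -c "
from h import *
where();go([-.041,-.066,.060])
for n in ['wrist']: 
    im=imaging.grab_frame(n)
    cv2.imwrite('pics/'+n+'4.png',im)
"
```

```text
clamp TCP mm [-41.  -66.1 148. ] F [-0.3  0.2  0.6] t 4.85 w 0.0
t 4.85 shift cm [-0.07  0.01  8.8 ] rot deg [ 0.02 -0.51  0.65] F [-0.3  0.2  0.6]
```

View pics/wrist4.png

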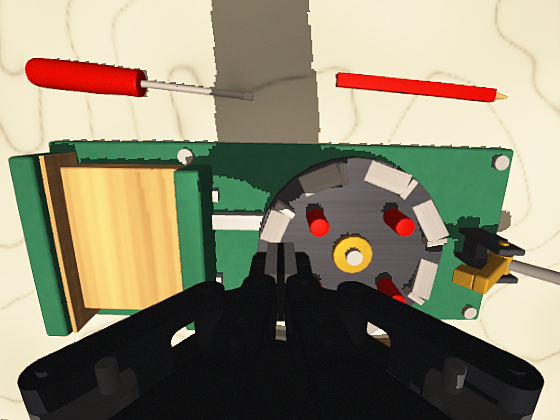

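The finger is on the jaw side of peg_d (318,222), over clear disc. Lowering.

>>> jog_arm(
  rows=[
    {"xyz":[-0.1,0,3],"delta_rot":[0,-0.5,0.6],"fingers":1},
    {"xyz":[-0.1,0,6],"delta_rot":[0,-0.5,0.6],"fingers":1},
    {"xyz":[-0.1,0,8],"delta_rot":[0,-0.5,0.6],"fingers":1},
    {"xyz":[-0.1,0,8.7],"delta_rot":[0,-0.5,0.6],"fingers":1},
    {"xyz":[-0.1,0,8.7],"delta_rot":[0,-0.5,0.6],"fingers":1},
  ],
)

```text
clock: 5.32
tcp_pos: [0.4971, -0.0296, 0.0594]
orientation: [-0.17, -3.133, 0.0]
contact_force: [-0.0, 0.6, 0.8]
grip_width: -0.0
```

```bash
python3 -c "
from h import *
where();go([-.041,-.066,.060])
for n in ['wrist']: 
    im=imaging.grab_frame(n)
    cv2.imwrite('pics/'+n+'5.png',im)
"
```

```text
clamp TCP mm [-41.9 -64.9  59.4] F [-0.   0.6  0.8] t 5.32 w -0.0
t 5.32 shift cm [-0.09 -0.11 -0.06] rot deg [-0.02 -0.22  0.2 ] F [-0.   0.6  0.8]
```

View pics/wrist5.png

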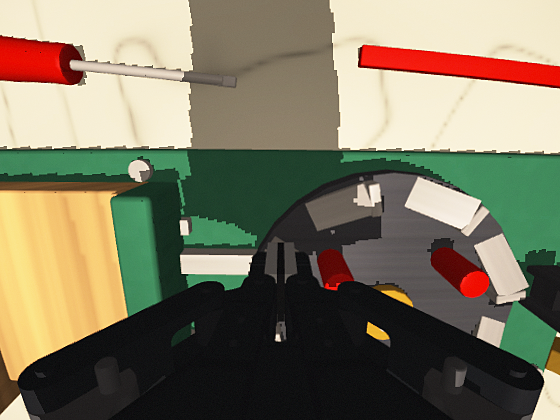

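>>> jog_arm(
  rows=[
    {"xyz":[0,0.8,0],"delta_rot":[0,0,0],"fingers":1},
    {"xyz":[0,1.6,0],"delta_rot":[0,0,0],"fingers":1},
    {"xyz":[0,2.3,0],"delta_rot":[0,0,0],"fingers":1},
    {"xyz":[0,3.0,0],"delta_rot":[0,0,0],"fingers":1},
    {"xyz":[0,3.4,0],"delta_rot":[0,0,0],"fingers":1},
  ],
)

```text
clock: 5.78
tcp_pos: [0.4998, 0.003, 0.0611]
orientation: [-0.173, -3.132, 0.002]
contact_force: [-2.7, -4.2, -0.9]
grip_width: 0.0002
```

```bash
cat > wheel.py <<'E'
from fit import *
import sys
from h import CX,CY,CYAW
def reds(im):
    hsv=cv2.cvtColor(im,cv2.COLOR_BGR2HSV); return cv2.inRange(hsv,(0,150,60),(6,255,255))|cv2.inRange(hsv,(174,150,60),(180,255,255))
def run(tag,cams=('wrist','scene')):
    where()
    for n in cams:
        c=imaging.camera_info(n); im=imaging.grab_frame(n)
        dets=imaging.tip_of(n,'peg_a')
        for d in dets:
            w=atz(c,d['position'],.074); dx,dy=w[0]-CX,w[1]-CY; co,s=np.cos(CYAW),np.sin(CYAW)
            q=np.array([co*dx+s*dy,-s*dx+co*dy]); a=np.degrees(np.arctan2(q[1],q[0]))
            print(n,np.round(d['position'],1),round(d['conf'],2),'clamp mm',(q*1000).round(1),'r',round(1000*np.hypot(*q),1),'ang',round(a,1),'wheel mod90',round((a-45+80)%90-80,1))
        if n=='scene': im=cv2.resize(im[90:270,180:360],None,fx=3.2,fy=3.2,interpolation=cv2.INTER_CUBIC)
        if n=='top': im=cv2.resize(im[160:290,230:400],None,fx=4,fy=4,interpolation=cv2.INTER_CUBIC)
        cv2.imwrite(f'pics/{n}{tag}.png',im)
from h import *
run(*sys.argv[1:2])
E
python3 wheel.py 6
```

```text
clamp TCP mm [-42.9 -32.2  61.1] F [-2.7 -4.2 -0.9] t 5.78 w 0.0
wrist [320.3 262.6] 0.93 clamp mm [-47.  -12.6] r 48.6 ang -164.9 wheel mod90 -29.9
wrist [427.5 325.7] 0.67 clamp mm [-10.8  44.8] r 46.1 ang 103.6 wheel mod90 -31.4
scene [286.  198.6] 0.88 clamp mm [-11.1  48.9] r 50.1 ang 102.8 wheel mod90 -32.2
scene [262.9 176. ] 0.83 clamp mm [  3.3 -42.9] r 43.1 ang -85.6 wheel mod90 -40.6
scene [284.7 177.6] 0.75 clamp mm [-42.2  -9.4] r 43.2 ang -167.5 wheel mod90 -32.5
scene [255.6 197.9] 0.63 clamp mm [52.4  8.2] r 53.0 ang 8.8 wheel mod90 -36.2
```

View pics/wrist6.png

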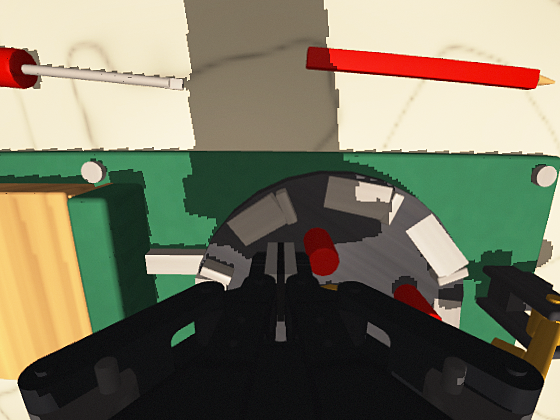

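View pics/scene6.png

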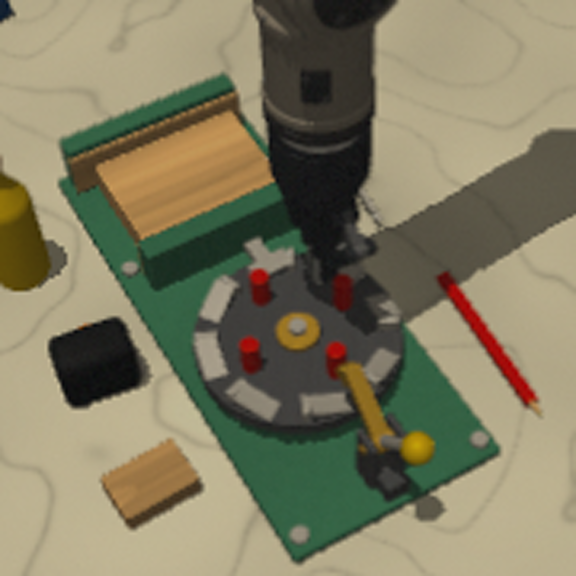

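Wheel at about −31° with the finger on peg_d. About 10 mm more to go.

>>> jog_arm(
  rows=[
    {"xyz":[0,0.4,0],"delta_rot":[0,0,0],"fingers":1},
    {"xyz":[0,0.7,0],"delta_rot":[0,0,0],"fingers":1},
    {"xyz":[0,1.0,0],"delta_rot":[0,0,0],"fingers":1},
    {"xyz":[0,1.0,0],"delta_rot":[0,0,0],"fingers":1},
    {"xyz":[0,1.0,0],"delta_rot":[0,0,0],"fingers":1},
  ],
)

```text
clock: 6.4
tcp_pos: [0.5041, 0.0153, 0.0618]
orientation: [0.169, 3.136, 0.002]
contact_force: [-1.0, -1.2, -0.2]
grip_width: 0.0001
```

```bash
python3 wheel.py 7
```

```text
clamp TCP mm [-40.  -19.5  61.8] F [-1.  -1.2 -0.2] t 6.4 w 0.0
wrist [320.6 254. ] 0.56 clamp mm [-48.3  -0. ] r 48.3 ang -180.0 wheel mod90 -45.0
scene [289.8 179.8] 0.86 clamp mm [-49.7   3.5] r 49.8 ang 176.0 wheel mod90 -49.0
scene [253.6 195.1] 0.76 clamp mm [52.6 -1.9] r 52.7 ang -2.1 wheel mod90 -47.1
scene [264.7 173.8] 0.69 clamp mm [ -4.2 -46.9] r 47.1 ang -95.1 wheel mod90 -50.1
scene [281.9 201.3] 0.62 clamp mm [ 1.8 50.6] r 50.7 ang 88.0 wheel mod90 -47.0
```

View pics/wrist7.png

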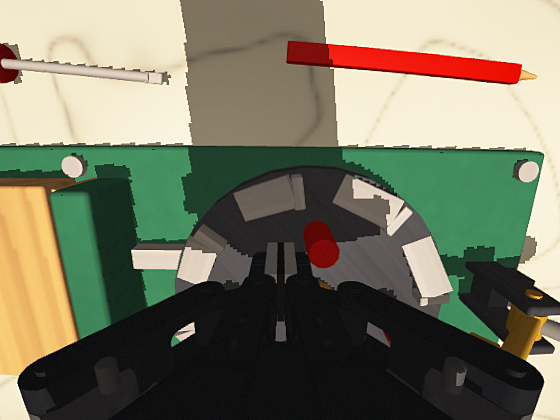

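View pics/scene7.png

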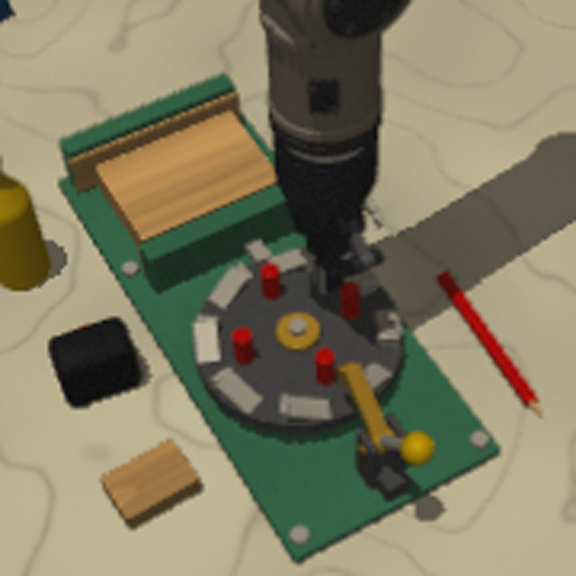

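>>> jog_arm(
  rows=[
    {"xyz":[0,-1,0],"delta_rot":[0,0,0],"fingers":1},
    {"xyz":[0,-1,-2],"delta_rot":[0,0,0],"fingers":1},
    {"xyz":[0,-1,-6],"delta_rot":[0,0,0],"fingers":1},
    {"xyz":[0,1,-10],"delta_rot":[0,0,0],"fingers":1},
    {"xyz":[0,5,-14],"delta_rot":[0,0,0],"fingers":1},
  ],
)

```text
clock: 7.02
tcp_pos: [0.5085, 0.0487, 0.1917]
orientation: [0.18, 3.133, 0.001]
contact_force: [0.9, 0.8, 0.5]
grip_width: 0.0003
```

>>> jog_arm(
  rows=[
    {"xyz":[-1,4,-2],"delta_rot":[0,0,0],"fingers":1},
    {"xyz":[-2,8,-2],"delta_rot":[0,0,0],"fingers":1},
    {"xyz":[-2,8,-2],"delta_rot":[0,0,0],"fingers":1},
    {"xyz":[-2,8,-2],"delta_rot":[0,0,0],"fingers":1},
    {"xyz":[-2,8,-2],"delta_rot":[0,0,0],"fingers":1},
  ],
)

```text
clock: 7.43
tcp_pos: [0.5372, 0.1251, 0.2114]
orientation: [0.18, 3.134, -0.0]
contact_force: [-0.1, -0.2, 0.0]
grip_width: 0.0
```

```bash
python3 wheel.py 8
```

```text
clamp TCP mm [-19.3  93.3 211.4] F [-0.1 -0.2  0. ] t 7.43 w 0.0
wrist [138.3 211.7] 0.92 clamp mm [ -5.5 -48.3] r 48.6 ang -96.5 wheel mod90 -51.5
wrist [229.7 219.9] 0.87 clamp mm [ 3.3 43.1] r 43.2 ang 85.7 wheel mod90 -49.3
wrist [182.5 170.2] 0.57 clamp mm [-46.7   0.2] r 46.7 ang 179.8 wheel mod90 -45.2
wrist [188.6 259.8] 0.56 clamp mm [46.9 -2.1] r 47.0 ang -2.6 wheel mod90 -47.6
scene [263.2 174.5] 0.89 clamp mm [  0.3 -46.8] r 46.8 ang -89.7 wheel mod90 -44.7
scene [256.3 193.4] 0.71 clamp mm [44.4 -3. ] r 44.5 ang -3.9 wheel mod90 -48.9
scene [290.4 181.2] 0.65 clamp mm [-48.7   8.2] r 49.3 ang 170.5 wheel mod90 -54.5
scene [186.1 176.5] 0.42 clamp mm [ 174.8 -145. ] r 227.1 ang -39.7 wheel mod90 5.3
```

View pics/wrist8.png

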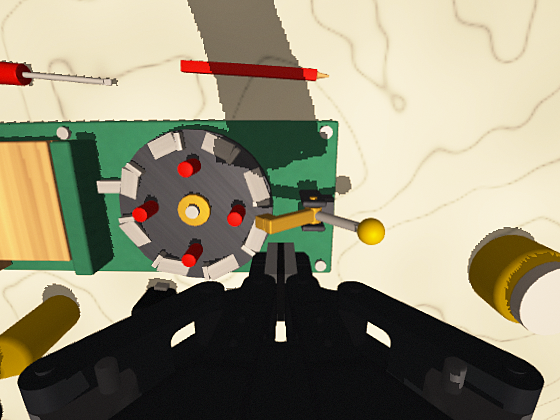

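View pics/scene8.png

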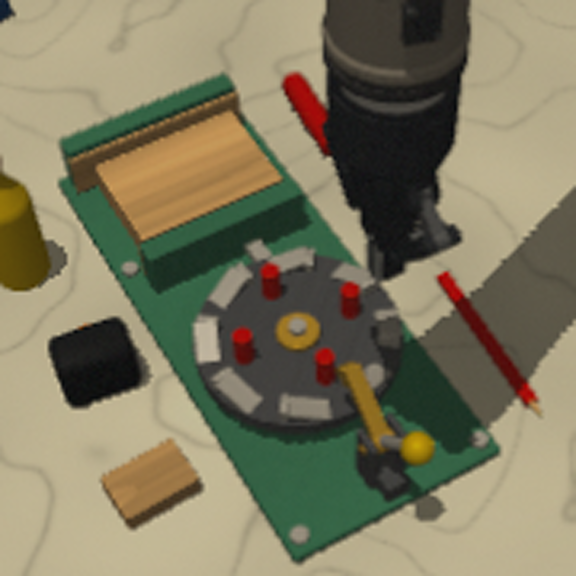

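```bash
cat > wfit.py <<'E'
from wheel_h import *
E
cat > wheel_h.py <<'E'
from fit import *
from h import CX,CY,CYAW
def reds(im):
    hsv=cv2.cvtColor(im,cv2.COLOR_BGR2HSV); return cv2.inRange(hsv,(0,150,40),(6,255,255))|cv2.inRange(hsv,(174,150,40),(180,255,255))
th=np.linspace(0,2*np.pi,24)
def cen(c,p):
    x,y,w=p; out=[];area=[]
    for a in (135,45,315,225):
        a=np.radians(a)+w; b=np.array([48e-3*np.cos(a),48e-3*np.sin(a)])
        ring=np.c_[b[0]+.008*np.cos(th),b[1]+.008*np.sin(th)]
        P=np.r_[np.c_[ring,0*th+.042],np.c_[ring,0*th+.074]]
        h=cv2.convexHull(proj(c,clampT(x,y,CYAW,P)).astype(np.float32)); m=cv2.moments(h)
        out.append([m['m10']/m['m00'],m['m01']/m['m00']]);area.append(m['m00'])
    return np.array(out),np.array(area)
def fitw(c,im,w0):
    k,l,st,ce=cv2.connectedComponentsWithStats(reds(im))
    m,ar=cen(c,(CX,CY,w0)); pairs=[]
    for i in range(4):
        d=[(np.hypot(*(ce[j]-m[i])),j) for j in range(1,k) if st[j,4]>.5*ar[i]]
        if d and min(d)[0]<15: pairs.append((i,min(d)[1]))
    print('areas',[(int(ar[i]),int(st[j,4])) for i,j in pairs])
    f=least_squares(lambda p:np.ravel([cen(c,p)[0][i]-ce[j] for i,j in pairs]),[CX,CY,w0],x_scale=[.01,.01,.1])
    print('x,y',f.x[:2].round(4),'wheel',f.x[2].round(4),'deg',np.degrees(f.x[2]).round(1),'res px',f.fun.round(1))
E
python3 - <<'E'
from wheel_h import *
c=imaging.camera_info('wrist'); o=r.get_obs()
fitw(c,cv2.imread('pics/wrist8.png'),-.8)
Rt=R.from_rotvec(o['orientation']); Rc=R.from_rotvec(c['attitude'])
R1=R.from_rotvec([.17,3.136,.004]); c1=dict(c); c1['xyz']=np.array([.5439,.133,.221])+R1.apply(Rt.inv().apply(c['xyz']-o['tcp_pos'])); c1['attitude']=(R1*Rt.inv()*Rc).as_rotvec()
fitw(c1,cv2.imread('pics/wrist1.png'),0.)
fitw(T,cv2.imread('pics/top0.png'),0.); fitw(S,cv2.imread('pics/scene0.png'),0.)
fitw(S,imaging.grab_frame('scene'),-.8)
E
```

```text
areas [(322, 293), (368, 335), (411, 377), (364, 335)]
x,y [0.5457 0.0287] wheel -0.8399 deg -48.1 res px [ 0.1 -0.1 -0.1  0.3 -0.2 -0.1  0.1 -0.2]
areas [(306, 283), (324, 297), (374, 334), (391, 358)]
x,y [0.546  0.0303] wheel 0.0169 deg 1.0 res px [ 0.  -0.2  0.1  0.1 -0.1  0.2 -0.1 -0.1]
areas [(44, 41), (51, 42), (55, 40), (51, 39)]
x,y [0.5463 0.0291] wheel 0.013 deg 0.7 res px [ 0.2 -0.4  0.1  0.  -0.2  0.4 -0.1 -0.1]
areas [(70, 59), (72, 63), (70, 59), (68, 56)]
x,y [0.5457 0.0298] wheel 0.0116 deg 0.7 res px [ 0.   0.1 -0.   0.   0.  -0.1  0.  -0. ]
areas [(72, 61), (71, 62), (68, 58), (69, 58)]
x,y [0.5457 0.0296] wheel -0.8349 deg -47.8 res px [-0.   0.1 -0.   0.1  0.1 -0.1 -0.  -0.1]
```

Four independent fits agree: wheel about −0.837 now (about +0.013 before), roughly 0.05 past the −0.785 notch centre. I'll nudge it forward about 3 mm at the peg before dropping the pawl.

>>> jog_arm(
  rows=[
    {"xyz":[1.2,-3,2],"delta_rot":[0,0,0],"fingers":1},
    {"xyz":[2.3,-5.6,4],"delta_rot":[0,0,0],"fingers":1},
    {"xyz":[2.3,-5.6,8],"delta_rot":[0,0,0],"fingers":1},
    {"xyz":[2.3,-5.6,9],"delta_rot":[0,0,0],"fingers":1},
    {"xyz":[2.3,-5.6,9],"delta_rot":[0,0,0],"fingers":1},
  ],
)

```text
clock: 8.1
tcp_pos: [0.5059, 0.0707, 0.1192]
orientation: [-0.185, -3.133, 0.003]
contact_force: [-0.7, -0.1, -0.6]
grip_width: -0.0005
```

```bash
python3 -c "
from h import *
where();go([-.042,.038,.061])
cv2.imwrite('pics/wrist9.png',imaging.grab_frame('wrist'))"
```

```text
clamp TCP mm [-44.4  35.8 119.2] F [-0.7 -0.1 -0.6] t 8.1 w -0.0
t 8.1 shift cm [-0.25  0.23  5.82] rot deg [-0.11 -0.17 -0.32] F [-0.7 -0.1 -0.6]
```

View pics/wrist9.png

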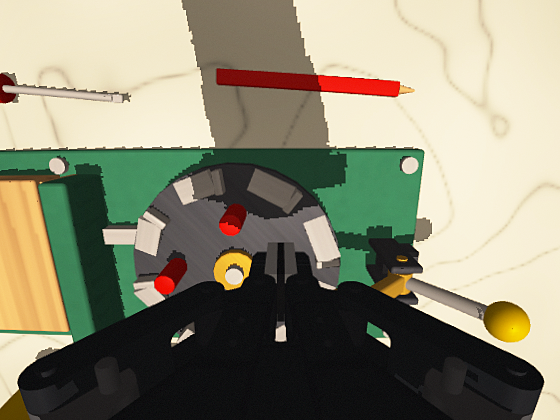

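>>> jog_arm(
  rows=[
    {"xyz":[-0.2,0.2,3],"delta_rot":[0,0,0],"fingers":1},
    {"xyz":[-0.2,0.2,5.7],"delta_rot":[0,0,0],"fingers":1},
    {"xyz":[-0.2,0.2,5.7],"delta_rot":[0,0,0],"fingers":1},
    {"xyz":[-0.2,0.2,5.7],"delta_rot":[0,0,0],"fingers":1},
    {"xyz":[-0.2,0.2,5.7],"delta_rot":[0,0,0],"fingers":1},
  ],
)

```text
clock: 8.57
tcp_pos: [0.5115, 0.0739, 0.066]
orientation: [0.183, 3.133, 0.001]
contact_force: [0.2, 0.3, 0.2]
grip_width: -0.0001
```

```bash
python3 -c "
from wheel_h import *
from h import *
where();go([-.042,.0225,.061])
fitw(S,imaging.grab_frame('scene'),-.8)
cv2.imwrite('pics/wrist10.png',imaging.grab_frame('wrist'))"
```

```text
clamp TCP mm [-39.1  39.6  66. ] F [0.2 0.3 0.2] t 8.57 w -0.0
t 8.57 shift cm [ 0.28 -1.71  0.5 ] rot deg [ 0.03  0.16 -0.25] F [0.2 0.3 0.2]
areas [(72, 61), (71, 62), (68, 58)]
x,y [0.5457 0.0296] wheel -0.8391 deg -48.1 res px [-0.1  0.1 -0.  -0.   0.1 -0.1]
```

View pics/wrist10.png

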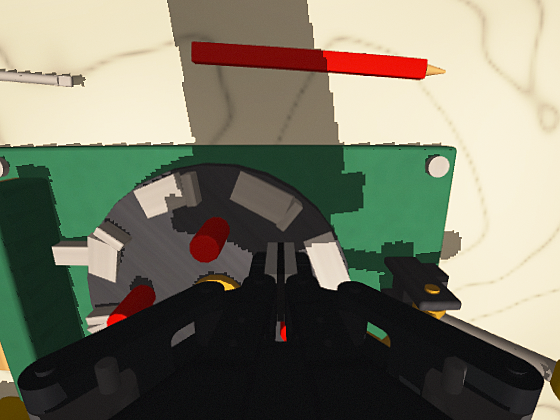

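>>> jog_arm(
  rows=[
    {"xyz":[0.3,-0.4,0.3],"delta_rot":[0,0,0],"fingers":1},
    {"xyz":[0.3,-0.8,0.4],"delta_rot":[0,0,0],"fingers":1},
    {"xyz":[0.3,-1.2,0.4],"delta_rot":[0,0,0],"fingers":1},
    {"xyz":[0.3,-1.5,0.4],"delta_rot":[0,0,0],"fingers":1},
    {"xyz":[0.3,-1.6,0.4],"delta_rot":[0,0,0],"fingers":1},
  ],
)

```text
clock: 9.08
tcp_pos: [0.5066, 0.0573, 0.0623]
orientation: [0.185, 3.133, 0.001]
contact_force: [-1.1, 1.5, 0.9]
grip_width: -0.0
```

```bash
python3 -c "
from wheel_h import *
from h import *
where();go([-.042,.0211,.061])
fitw(S,imaging.grab_frame('scene'),-.8)
"
```

```text
clamp TCP mm [-42.2  22.6  62.3] F [-1.1  1.5  0.9] t 9.08 w -0.0
t 9.08 shift cm [-0.02 -0.15  0.13] rot deg [ 0.04  0.21 -0.33] F [-1.1  1.5  0.9]
areas [(72, 59), (71, 62), (68, 58)]
x,y [0.5457 0.0294] wheel -0.8328 deg -47.7 res px [ 0.   0.1 -0.   0.  -0.  -0.1]
```

>>> jog_arm(
  rows=[
    {"xyz":[0,-0.1,0],"delta_rot":[0,0,0],"fingers":1},
    {"xyz":[0,-0.2,0],"delta_rot":[0,0,0],"fingers":1},
    {"xyz":[0,-0.3,0],"delta_rot":[0,0,0],"fingers":1},
    {"xyz":[0,-0.3,0],"delta_rot":[0,0,0],"fingers":1},
    {"xyz":[0,-0.3,0],"delta_rot":[0,0,0],"fingers":1},
  ],
)

```text
clock: 9.55
tcp_pos: [0.5062, 0.055, 0.0622]
orientation: [0.184, 3.133, 0.001]
contact_force: [-1.2, 2.8, 0.6]
grip_width: 0.0003
```

```bash
python3 -c "
from wheel_h import *
from h import *
where()
fitw(S,imaging.grab_frame('scene'),-.78)
"
```

```text
clamp TCP mm [-42.3  20.2  62.2] F [-1.2  2.8  0.6] t 9.55 w 0.0
areas [(71, 56), (71, 63), (68, 58)]
x,y [0.546  0.0296] wheel -0.78 deg -44.7 res px [ 0.2 -0.  -0.   0.3 -0.2 -0.1]
```

Wheel reads −0.78. I back off, lift, and go round to the far side of the knob.

>>> jog_arm(
  rows=[
    {"xyz":[0,0.8,0],"delta_rot":[0,0,0],"fingers":1},
    {"xyz":[0,0.8,-3],"delta_rot":[0,0,0],"fingers":1},
    {"xyz":[0,0.8,-7],"delta_rot":[0,0,0],"fingers":1},
    {"xyz":[0,0.8,-11],"delta_rot":[0,0,0],"fingers":1},
    {"xyz":[-1,4,-13],"delta_rot":[0,0,0],"fingers":1},
  ],
)

```text
clock: 10.02
tcp_pos: [0.5206, 0.0872, 0.1964]
orientation: [0.199, 3.129, -0.002]
contact_force: [0.3, -1.3, -1.2]
grip_width: -0.0
```

>>> jog_arm(
  rows=[
    {"xyz":[-1,4,0],"delta_rot":[0,0,0],"fingers":1},
    {"xyz":[-2,8,0],"delta_rot":[0,0,0],"fingers":1},
    {"xyz":[-3,12,0],"delta_rot":[0,0,0],"fingers":1},
    {"xyz":[-3.2,15,0],"delta_rot":[0,0,0],"fingers":1},
    {"xyz":[-3.2,15,0],"delta_rot":[0,0,0],"fingers":1},
  ],
)

```text
clock: 10.43
tcp_pos: [0.5711, 0.2408, 0.196]
orientation: [0.184, 3.129, 0.003]
contact_force: [-0.4, 1.3, 0.5]
grip_width: -0.0001
```

```bash
python3 -c "
from wheel_h import *
from h import *
where();go([0,.212,.108])
fitw(S,imaging.grab_frame('scene'),-.78)
fitw(imaging.camera_info('wrist'),imaging.grab_frame('wrist'),-.78)
cv2.imwrite('pics/wrist11.png',imaging.grab_frame('wrist'))"
```

```text
clamp TCP mm [  1.4 212.1 196. ] F [-0.4  1.3  0.5] t 10.43 w -0.0
t 10.43 shift cm [ 0.2  -0.04  8.8 ] rot deg [ 0.15  0.38 -0.32] F [-0.4  1.3  0.5]
areas [(71, 55), (71, 62), (68, 57), (69, 59)]
x,y [0.546  0.0302] wheel -0.78 deg -44.7 res px [ 0.3  0.1  0.1  0.4 -0.1  0.1 -0.2 -0.1]
areas [(502, 433), (523, 475), (612, 560), (617, 561)]
x,y [0.5461 0.0302] wheel -0.7923 deg -45.4 res px [ 0.8 -0.1 -0.2  0.3 -0.4  0.1 -0.3 -0.3]
```

View pics/wrist11.png

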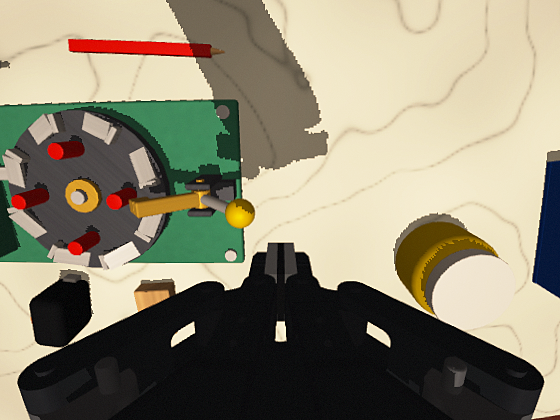

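The knob is at (240,213), with the finger beyond it on its +y side. Wheel reads −0.78 to −0.79. I lower and push the knob back toward the wheel.

>>> jog_arm(
  rows=[
    {"xyz":[0.2,0.2,3],"delta_rot":[0,0,0],"fingers":1},
    {"xyz":[0.2,0.2,6],"delta_rot":[0,0,0],"fingers":1},
    {"xyz":[0.2,0.2,8.8],"delta_rot":[0,0,0],"fingers":1},
    {"xyz":[0.2,0.2,8.8],"delta_rot":[0,0,0],"fingers":1},
    {"xyz":[0.2,0.2,8.8],"delta_rot":[0,0,0],"fingers":1},
  ],
)

```text
clock: 11.0
tcp_pos: [0.569, 0.231, 0.1072]
orientation: [0.202, 3.132, -0.009]
contact_force: [0.9, 0.3, 1.3]
grip_width: -0.0001
```

>>> jog_arm(
  rows=[
    {"xyz":[0,-0.8,0],"delta_rot":[0,0,0],"fingers":1},
    {"xyz":[0,-1.6,0],"delta_rot":[0,0,0],"fingers":1},
    {"xyz":[0,-2.4,0],"delta_rot":[0,0,0],"fingers":1},
    {"xyz":[0,-3.2,0],"delta_rot":[0,0,0],"fingers":1},
    {"xyz":[0,-4,0],"delta_rot":[0,0,0],"fingers":1},
  ],
)

```text
clock: 11.42
tcp_pos: [0.5682, 0.2094, 0.1184]
orientation: [0.187, 3.12, 0.033]
contact_force: [-16.8, 38.0, 57.0]
grip_width: 0.0002
```

```bash
python3 -c "
from wheel_h import *
from h import *
where()
im=imaging.grab_frame('scene');fitw(S,im,-.78)
cv2.imwrite('pics/scene12.png',cv2.resize(im[90:270,180:360],None,fx=3.2,fy=3.2,interpolation=cv2.INTER_CUBIC))
cv2.imwrite('pics/wrist12.png',imaging.grab_frame('wrist'))"
```

```text
clamp TCP mm [  2.  180.6 118.4] F [-16.8  38.   57. ] t 11.42 w 0.0
areas [(71, 53), (71, 62), (68, 57), (69, 59)]
x,y [0.5461 0.0301] wheel -0.78 deg -44.7 res px [ 0.4  0.3  0.1  0.5 -0.2  0.1 -0.2 -0.1]
```

View pics/wrist12.png

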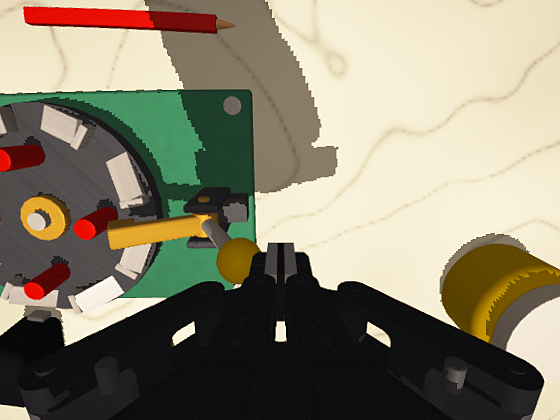

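View pics/scene12.png

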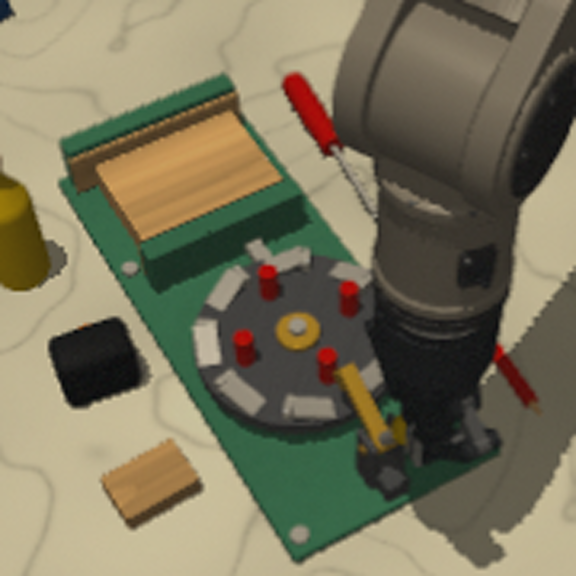

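The fingertip (z about 0.118) rode up onto the ball instead of pushing it sideways, giving about 70 N. I back off at once and come in lower.

>>> jog_arm(
  rows=[
    {"xyz":[0,1.5,-0.3],"delta_rot":[0,0,0],"fingers":1},
    {"xyz":[0,3.5,-0.3],"delta_rot":[0,0,0],"fingers":1},
    {"xyz":[0,4.0,-0.3],"delta_rot":[0,0,0],"fingers":1},
    {"xyz":[0,4.0,-0.3],"delta_rot":[0,0,0],"fingers":1},
    {"xyz":[0,4.0,-0.3],"delta_rot":[0,0,0],"fingers":1},
  ],
)

```text
clock: 11.93
tcp_pos: [0.573, 0.2463, 0.1236]
orientation: [0.19, 3.119, 0.031]
contact_force: [-0.3, -0.0, -0.6]
grip_width: 0.0002
```

```bash
python3 -c "
from wheel_h import *
from h import *
where();go([0,.222,.088])
im=imaging.grab_frame('scene');fitw(S,im,-.78)
for n in ['scene','wrist']:
  c=imaging.camera_info(n);print(n,[(d['position'],round(d['conf'],2)) for d in imaging.tip_of(n,'pawl_knob')][:2] if n=='scene' else '',proj(c,clampT(CX,CY,CYAW,[[0,.173,.113]])))
cv2.imwrite('pics/scene13.png',cv2.resize(im[90:270,180:360],None,fx=3.2,fy=3.2,interpolation=cv2.INTER_CUBIC))
cv2.imwrite('pics/wrist13.png',imaging.grab_frame('wrist'))"
```

```text
clamp TCP mm [  2.7 217.8 123.6] F [-0.3 -0.  -0.6] t 11.93 w 0.0
t 11.93 shift cm [0.32 0.34 3.56] rot deg [ 1.18  0.87 -0.54] F [-0.3 -0.  -0.6]
areas [(71, 56), (71, 63), (68, 56), (69, 59)]
x,y [0.5459 0.0299] wheel -0.7851 deg -45.0 res px [ 0.1  0.   0.   0.3 -0.1  0.  -0.1 -0.1]
scene [([311.2, 230.6], 0.5)] [[310.33819575 229.69980703]]
wrist  [[200.13712168 248.02833533]]
```

View pics/wrist13.png

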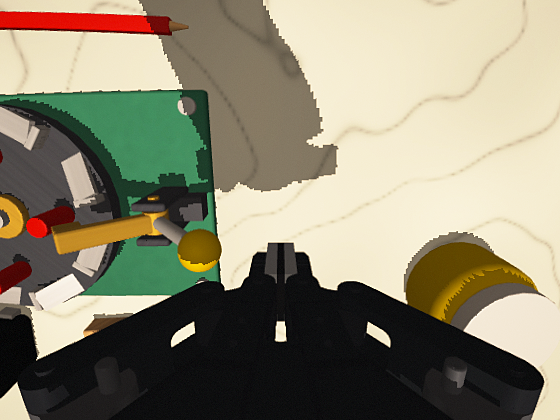

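View pics/scene13.png

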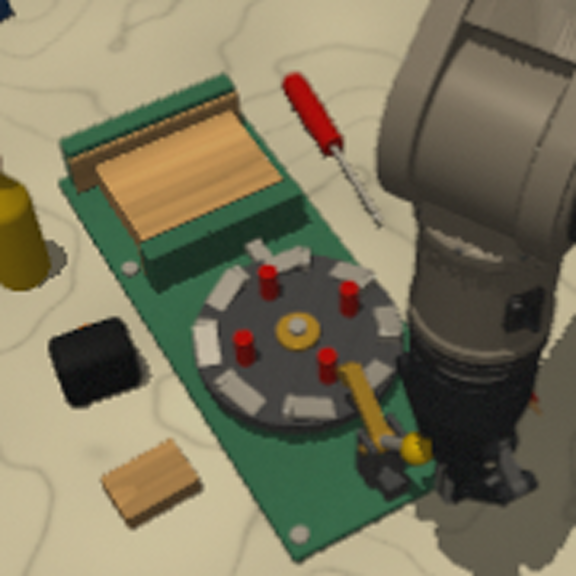

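Released: nothing shifted, and the knob is at its predicted thrown-back place (199,250). Coming in at z about 0.087.

>>> jog_arm(
  rows=[
    {"xyz":[0.3,0.6,1.5],"delta_rot":[1.2,0.9,-0.5],"fingers":1},
    {"xyz":[0.3,0.6,3],"delta_rot":[1.2,0.9,-0.5],"fingers":1},
    {"xyz":[0.3,0.6,3.7],"delta_rot":[1.2,0.9,-0.5],"fingers":1},
    {"xyz":[0.3,0.6,3.7],"delta_rot":[1.2,0.9,-0.5],"fingers":1},
    {"xyz":[0.3,0.6,3.7],"delta_rot":[1.2,0.9,-0.5],"fingers":1},
  ],
)

```text
clock: 12.5
tcp_pos: [0.5711, 0.2515, 0.0855]
orientation: [-0.181, -3.134, 0.003]
contact_force: [0.6, 0.2, 0.2]
grip_width: 0.0002
```

>>> jog_arm(
  rows=[
    {"xyz":[0,-0.5,0],"delta_rot":[0,0,0],"fingers":1},
    {"xyz":[0,-1.0,0],"delta_rot":[0,0,0],"fingers":1},
    {"xyz":[0,-1.5,0],"delta_rot":[0,0,0],"fingers":1},
    {"xyz":[0,-2.0,0],"delta_rot":[0,0,0],"fingers":1},
    {"xyz":[0,-2.4,0],"delta_rot":[0,0,0],"fingers":1},
  ],
)

```text
clock: 12.92
tcp_pos: [0.5685, 0.2266, 0.086]
orientation: [-0.183, -3.134, 0.003]
contact_force: [-0.9, 0.0, 0.9]
grip_width: -0.0001
```

```bash
python3 -c "
from h import *
where()
cv2.imwrite('pics/wrist14.png',imaging.grab_frame('wrist'))"
```

```text
clamp TCP mm [  0.4 197.7  86. ] F [-0.9  0.   0.9] t 12.92 w -0.0
```

View pics/wrist14.png

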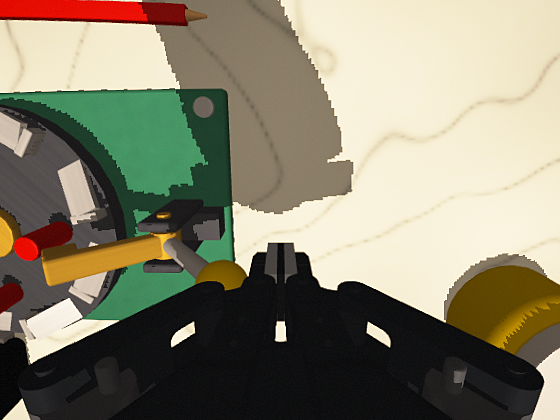

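Knob (225,280) is about at the finger's side and there is no force yet. I continue in small steps.

>>> jog_arm(
  rows=[
    {"xyz":[0,-0.3,0],"delta_rot":[0,0,0],"fingers":1},
    {"xyz":[0,-0.6,0],"delta_rot":[0,0,0],"fingers":1},
    {"xyz":[0,-0.8,0],"delta_rot":[0,0,0],"fingers":1},
    {"xyz":[0,-1.0,0],"delta_rot":[0,0,0],"fingers":1},
    {"xyz":[0,-1.2,0],"delta_rot":[0,0,0],"fingers":1},
  ],
)

```text
clock: 13.38
tcp_pos: [0.5683, 0.2194, 0.0884]
orientation: [0.179, 3.135, 0.008]
contact_force: [-2.0, 11.1, 13.3]
grip_width: -0.0002
```

```bash
python3 -c "
from h import *
where()
cv2.imwrite('pics/wrist15.png',imaging.grab_frame('wrist'))"
```

```text
clamp TCP mm [  1.  190.5  88.4] F [-2.  11.1 13.3] t 13.38 w -0.0
```

View pics/wrist15.png

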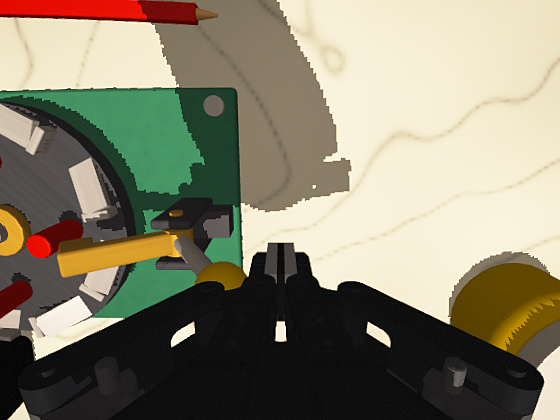

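The finger is jamming: friction along its side holds the knob down, while the closing arc goes up as well as back. I back off, then push along the knob's arc (−y and up together).

>>> jog_arm(
  rows=[
    {"xyz":[0,0.6,0],"delta_rot":[0,0,0],"fingers":1},
    {"xyz":[0,1.0,0],"delta_rot":[0,0,0],"fingers":1},
    {"xyz":[0,1.0,0],"delta_rot":[0,0,0],"fingers":1},
    {"xyz":[0,1.0,0],"delta_rot":[0,0,0],"fingers":1},
    {"xyz":[0,1.0,0],"delta_rot":[0,0,0],"fingers":1},
  ],
)

```text
clock: 13.85
tcp_pos: [0.5692, 0.2282, 0.088]
orientation: [0.18, 3.136, 0.006]
contact_force: [0.2, -0.6, -0.1]
grip_width: -0.0001
```

```bash
python3 -c "
from h import *
where();go([0,.2,.092])"
```

```text
clamp TCP mm [  0.9 199.3  88. ] F [ 0.2 -0.6 -0.1] t 13.85 w -0.0
t 13.85 shift cm [ 0.09  0.07 -0.4 ] rot deg [ 0.22  0.03 -0.14] F [ 0.2 -0.6 -0.1]
```

>>> jog_arm(
  rows=[
    {"xyz":[0,-0.5,-0.1],"delta_rot":[0,0,0],"fingers":1},
    {"xyz":[0,-0.9,-0.6],"delta_rot":[0,0,0],"fingers":1},
    {"xyz":[0,-1.3,-1.0],"delta_rot":[0,0,0],"fingers":1},
    {"xyz":[0,-1.7,-1.4],"delta_rot":[0,0,0],"fingers":1},
    {"xyz":[0,-2.1,-1.7],"delta_rot":[0,0,0],"fingers":1},
  ],
)

```text
clock: 14.27
tcp_pos: [0.5669, 0.2062, 0.1056]
orientation: [0.181, 3.135, 0.006]
contact_force: [-0.0, 0.2, 0.5]
grip_width: -0.0003
```

```bash
python3 -c "
from h import *
where()
cv2.imwrite('pics/wrist16.png',imaging.grab_frame('wrist'))
im=imaging.grab_frame('scene')
cv2.imwrite('pics/scene16.png',cv2.resize(im[90:270,180:360],None,fx=3.2,fy=3.2,interpolation=cv2.INTER_CUBIC))"
```

```text
clamp TCP mm [  1.1 177.3 105.6] F [-0.   0.2  0.5] t 14.27 w -0.0
```

View pics/wrist16.png

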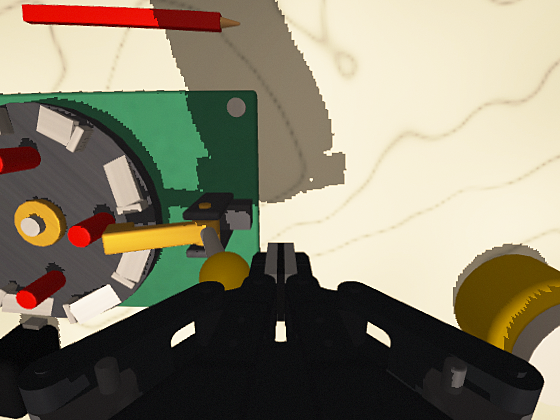

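View pics/scene16.png

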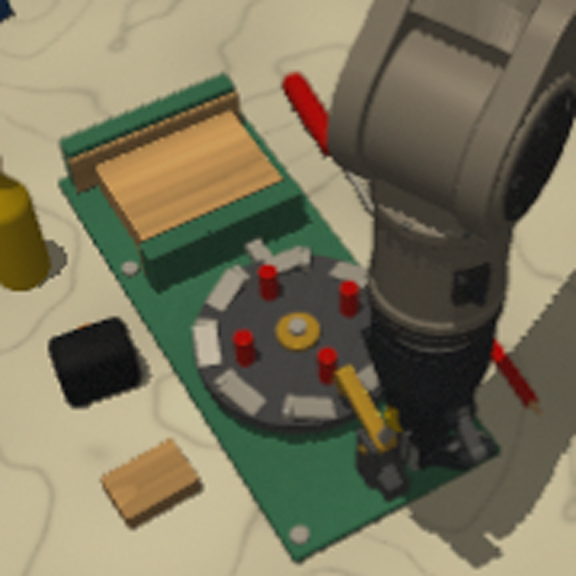

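It moves freely now. Continuing past centre.

>>> jog_arm(
  rows=[
    {"xyz":[0,-0.4,-0.2],"delta_rot":[0,0,0],"fingers":1},
    {"xyz":[0,-0.8,-0.4],"delta_rot":[0,0,0],"fingers":1},
    {"xyz":[0,-1.2,-0.5],"delta_rot":[0,0,0],"fingers":1},
    {"xyz":[0,-1.6,-0.6],"delta_rot":[0,0,0],"fingers":1},
    {"xyz":[0,-1.6,-0.6],"delta_rot":[0,0,0],"fingers":1},
  ],
)

```text
clock: 14.78
tcp_pos: [0.5654, 0.1886, 0.1119]
orientation: [0.185, 3.134, 0.005]
contact_force: [-0.1, -0.5, 0.5]
grip_width: -0.0001
```

```bash
python3 -c "
from h import *
where()
cv2.imwrite('pics/wrist17.png',imaging.grab_frame('wrist'))"
```

```text
clamp TCP mm [  1.6 159.6 111.9] F [-0.1 -0.5  0.5] t 14.78 w -0.0
```

View pics/wrist17.png

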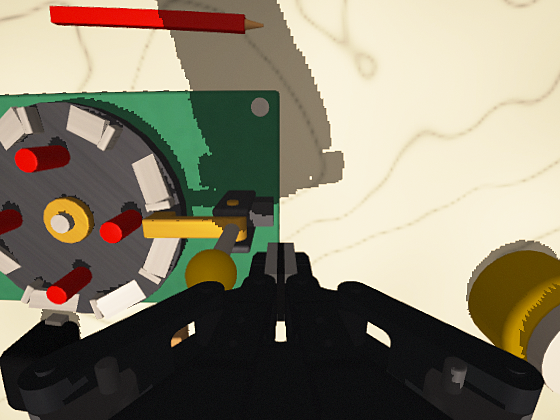

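The knob (211,272) has left the finger, so the pawl fell by itself. I retreat and check.

>>> jog_arm(
  rows=[
    {"xyz":[0,2,0],"delta_rot":[0,0,0],"fingers":1},
    {"xyz":[0,4,-2],"delta_rot":[0,0,0],"fingers":1},
    {"xyz":[0,6,-6],"delta_rot":[0,0,0],"fingers":1},
    {"xyz":[0,6,-10],"delta_rot":[0,0,0],"fingers":1},
    {"xyz":[0,6,-10],"delta_rot":[0,0,0],"fingers":1},
  ],
)

```text
clock: 15.25
tcp_pos: [0.576, 0.2524, 0.2199]
orientation: [0.179, 3.124, 0.017]
contact_force: [1.5, -0.0, 0.6]
grip_width: -0.0001
```

```bash
cat > chk.py <<'E'
from wheel_h import *
from h import *
import sys
where(); t=sys.argv[1]
im=imaging.grab_frame('scene');fitw(S,im,-.78)
c=imaging.camera_info('wrist');w=imaging.grab_frame('wrist');fitw(c,w,-.78)
def kn(cam,im,nm):
    hsv=cv2.cvtColor(im,cv2.COLOR_BGR2HSV);P=proj(cam,clampT(.5458,.0298,CYAW,[[0,.128+.07*np.sin(a),.06+.07*np.cos(a)] for a in (0,.1,.2,.3)]));print(nm,'knob pred 0,.1,.2,.3',P.round(1).tolist())
    m=cv2.inRange(hsv,(22,150,60),(32,255,255));k,l,st,ce=cv2.connectedComponentsWithStats(m)
    for j in range(1,k):
        if np.hypot(*(ce[j]-P[0]))<40 and st[j,4]>15: print('  yellow',st[j].tolist(),ce[j].round(1))
    print('  net',[(d['position'],round(d['conf'],2)) for d in imaging.tip_of(nm,'pawl_knob')][:2])
kn(S,im,'scene');kn(c,w,'wrist')
cv2.imwrite(f'pics/scene{t}.png',cv2.resize(im[90:270,180:360],None,fx=3.2,fy=3.2,interpolation=cv2.INTER_CUBIC))
cv2.imwrite(f'pics/wrist{t}.png',w)
E
python3 chk.py 18
```

```text
clamp TCP mm [  5.  224.2 219.9] F [ 1.5 -0.   0.6] t 15.25 w -0.0
areas [(71, 54), (71, 62), (68, 57), (69, 61)]
x,y [0.546  0.0298] wheel -0.7843 deg -44.9 res px [ 0.2  0.2  0.   0.3 -0.2 -0.  -0.2 -0.2]
areas [(446, 401), (465, 421), (543, 500), (546, 495)]
x,y [0.5462 0.0303] wheel -0.7943 deg -45.5 res px [ 0.5 -0.1 -0.1  0.3 -0.3 -0.  -0.1 -0.2]
scene knob pred 0,.1,.2,.3 [[299.8, 210.9], [301.4, 213.2], [303.1, 215.7], [304.7, 218.3]]
  yellow [295, 206, 10, 11, 84] [299.6 211.1]
  net [([299.8, 210.2], 0.66)]
wrist knob pred 0,.1,.2,.3 [[161.7, 207.4], [170.4, 207.2], [179.3, 206.8], [188.2, 206.2]]
  yellow [147, 195, 30, 29, 652] [161.2 208.8]
  net [([161.2, 206.4], 0.9), ([13.1, 193.1], 0.38)]
```

View pics/wrist18.png

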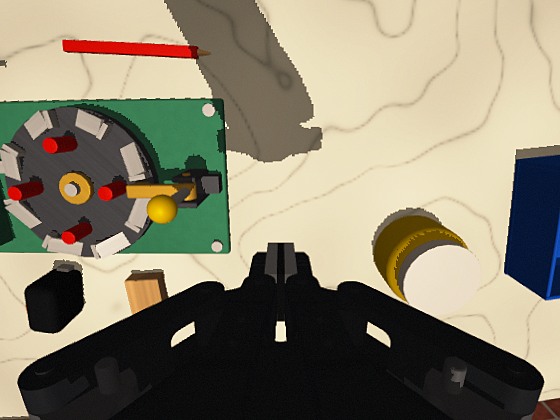

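View pics/scene18.png

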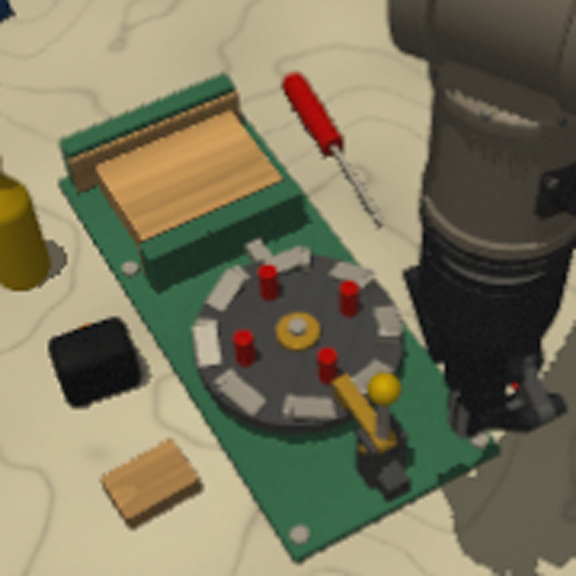

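The pawl angle reads about 0: the knob is at (161,208) in the wrist picture against 161.7 predicted for 0 and 170 for 0.1. The scene picture agrees. Wheel is at about −0.79, and the gripper is clear of everything. Handing in.

```bash
python3 -c "
from bench import r
print(r.hand_in(), r.get_obs()['clock'])"
```

```text
the job is handed in; nothing more can be done
the job is handed in; nothing more can be done
```

The clamp is backed off by one notch and the pawl is down in the new notch. I handed the job in at about 15.5 s with the gripper clear of everything. I flipped the pawl up by its knob, pushed the wheel back by peg_d, and pushed the knob back so that the pawl dropped by itself.

**Last checks**
- **Wheel:** the scene camera gives −0.784 and the wrist camera −0.794. It read about +0.013 at the start, and one notch is −0.785.
- **Pawl:** the knob is within about 1.5 px of its fully-down position in both cameras, so the angle is about 0 and the nose is fully in.
- **Other things:** the pawl-side bench items, jaw and board looked where they were in the last pictures. I judged that by eye and did not measure it.

**What went wrong on the way**
- **Wheel overshoot:** the first push took the wheel to about −0.837. I nudged it forward to −0.78 by the same peg before lowering the pawl.
- **Knob jam:** my first try at pushing the knob back jammed, with about 70 N at the wrist, and a second try gave about 17 N. I backed off each time, and pushing up along the knob's arc then worked with almost no force. The wheel, pawl and clamp had not shifted afterwards. The 70 N was on the fingertips, not the arm or gripper body as far as I could see, and is below the 120 N wrist limit.

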